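# Ready the kitchen scale: on, grams, glass, tare

### The arm

A 6-joint arm with a two-finger parallel gripper is mounted at the origin on the work surface; the furniture and walls round the work are solid. World frame = base frame: x ahead of the robot, y to its left, z up, the work surface at z = 0. Lengths are in m, angles in rad, forces in N, time in s.
With the tool pointing down it reaches from about 0.3 to 0.875 m from the base axis. Payload 6.4 kg.
Tool frame: the origin (TCP) lies on the centre line of the jaws, within the pads' length; the fingertips stand 25 mm ahead of it and the grasp point (between the pads) lies 6 mm ahead of it (ctrl.tip_reach is the distance from the TCP to the fingertips, in m); z points along the fingers, y is the line along which they close (so a half turn about z gives the same grasp; the last joint's range is limited). The gripper opens to 85 mm and grips with 20 to 120 N. Pads are 22 mm wide; open, the fingers measure 114 mm over their backs; the gripper's body (76 mm by 85 mm) begins 54 mm behind the grasp point. The pads swing forward as they close: fully open they stand 13 mm farther back than shut.
Start: joints at [0.946, 0.181, 1.607, -0, 1.354, -0.206], TCP at [0.234, 0.525, 0.256] pointing down, gripper open.
Joint ranges: [-2.99, 2.99], [-0.89, 2.07], [0.3, 2.58], [-1.14, 4.28], [0, 2.63], [-3.12, 3.12]. Speed limits (rad/s): [2.57, 2.57, 3.01, 3.14, 3.14, 3.14].

### API

Orientations are given as a unit quaternion [w, x, y, z].
In Python, from bench import ctrl gives the robot as it stands.
- The arm moves only by the tool servo_tool, never from a script. Its argument "motion" is a list that holds one entry, the list of rows, each a list of 5 numbers: the shift along the tool's x, y, z in cm, then the turn about the tool's z in degrees, then the closure, from -1 (fully open) to 1 (shut). In form: [[[dx, dy, dz, twist, claw], ...]]. A call has 1 to 5 rows; each row is the pose to reach, as a shift and turn from the pose commanded when the call began, along the tool's axes at that moment; what a row does not reach only later rows make up. A row lasts 1/10 s, in which the tool goes at most 50 mm and 8.59 degrees, less where a joint would pass 70% of its speed; a pose out of reach is approached as far as the arm can. A call with a gripper value outside its range is refused whole. The fingers move at their own pace and stop on an object; the grip force is fixed at half the most. Time passes only in rows, so rows that repeat a pose let the fingers close. It gives the time, the measured TCP pose, the force, the opening and the grip force at its end, in the units of the state.
- ctrl.get_obs(): the state, without advancing time (a new reading comes with each control period).
- ctrl.camera(name): name is "scene" or "top"; returns a dict with "pixels" (480x640x3 uint8, red, green, blue), "depth" (480x640 float32, m along the optical axis (not along the pixel's ray), 0 where there is no reading), "fx", "fy", "cx", "cy" (pixels), "k1" (the pictures are not rectified: a ray, as slopes to the right and down, at radius r is drawn at 1 + k1 r^2 times it, then the intrinsics apply), "R" (3x3) and "t" (3): a world point X has camera coordinates R X + t. Camera axes: x right, y down, z forward; pixel columns grow to the right and rows downward; lengths in m; the calibration is good to about 2 mm. A picture is of the moment at which its call begins.
- ctrl.hand_in(): hands the job in; it is judged then, once.
The state is a dict: "time_s": time; "q": joint angles; "dq": joint speeds; "joint_efforts": joint torques, N m; "eef_pos": TCP position; "eef_rot": TCP orientation; "wrist_force": force on the tool from outside, world axes, zero at the start; "torque": the same for the moment, N m; "opening": opening from 0.0 (shut) to 1.0 (fully open); "grasp_force": force on a finger pad.
Only numpy, scipy, OpenCV 4.12 (cv2) and the standard library are available. Lean on these libraries where they do the work, as an engineer would, in place of code of your own. Each camera call takes 0.05 s, during which the arm holds its last target. There are 200 camera calls.

### The job

Get the kitchen scale ready so that sweets can be weighed into the tea glass. Press the red key to switch the scale on while its plate is still empty, then the black key to change it from ounces to grams; then stand the empty tea glass upright on the steel weighing plate, let go of it, and press the blue key to tare the glass. Press each key right down, one at a time, and let it come up again; put the glass down rather than drop it, and leave the jars and the blue tub where they are.

Things in the scene. Friction and masses are not known exactly. Their poses are not given: they have to be found in the camera images.
- scale: white digital kitchen scale, 230 mm deep (x) x 190 wide (y), upper face 22 above the table; stands firm. Origin: centre of underside. Own -x: front (key side, towards the robot, turned up to 0.4 rad); +y its left; z up. 90 in front of the origin, three round keys 58 apart: red (y +58), black (y 0), blue (y -58). Behind them a flat display, then the weighing plate
- weigh_plate: the square-cornered steel weighing plate on the scale, 142 mm (scale's x) x 176 mm (scale's y) x 5 mm. Origin: centre of its underside, 36 mm behind the scale's origin (+x), 25 mm above the table; axes as the scale's. It does not move.
- plate_middle (a point): centre of the upper face of the weighing plate, 30 mm above the table; axes as the scale's
- key_power_top (a point): centre of the top of the red on/off key (left), a round key 25 mm across that stands 7 mm above the scale's face (top 29 mm above the table); moves with the key, which is pressed straight down
- key_unit_top (a point): centre of the top of the black unit key (middle); same size and height as the red one
- key_tare_top (a point): centre of the top of the blue tare key (right); same size and height as the red one
- key_power (a joint): travel of the red key in m: 0 up, 0.004 fully down; a spring pushes it back (0.8 N to start, 4 N fully down). It counts as pressed beyond 0.0025 and as up below 0.001
- key_unit (a joint): travel of the black key in m; as the red one
- key_tare (a joint): travel of the blue key in m; as the red one
- tea_glass: loose, empty, clear tea glass with a waist, 0.06 to 0.1 kg, 87 mm tall, round, 63 mm across at the rim (foot 45 mm). Starts upright to the left or the right of the scale. Origin: centre of its underside, z up. Grip it from above across the upper part, pads about 65 mm above its foot
- honey_jar: bystander: small honey jar with a yellow lid, 46 mm across, 68 mm tall, on the other side of the scale from the glass. Origin: centre of its underside
- blue_pot: bystander: blue-and-white tub, 56 mm across, 83 mm tall, behind and to the left of the scale. Origin: centre of its underside
- pepper_jar: bystander: spice jar with a yellow lid, 45 mm across, 100 mm tall, behind and to the right of the scale. Origin: centre of its underside
Things that resemble listed ones, but are neither listed nor needed, are in the scene too. What is shaped like the tea_glass but orange or purple is not meant.

How it is judged:
On the way, in this order (a step that is already met when the one before it is completed fails the run):
1. the red key is pressed, the plate empty and the other keys up (value of joint key_power above 0.0025 m and value of joint each of key_unit, key_tare below 0.001 m and contact force between anything else and weigh_plate below 0.05 N), for 0.05 s.
2. then the black key is pressed, the red key up again and the plate still empty (value of joint key_unit above 0.0025 m and value of joint each of key_power, key_tare below 0.001 m and contact force between anything else and weigh_plate below 0.05 N), for 0.05 s.
3. then the glass stands on the plate, let go, all keys up (contact force between tea_glass and weigh_plate above 0.15 N and angle between tea_glass's own z axis and vertical below 0.15 rad and x of tea_glass in the frame of plate_middle between -0.045 and 0.045 m and y of tea_glass in the frame of plate_middle between -0.06 and 0.06 m and contact force between the fingers and tea_glass below 0.05 N and value of joint each of key_power, key_unit, key_tare below 0.001 m), for 0.2 s.
4. then the blue key is pressed with the glass standing there and the other keys up (contact force between tea_glass and weigh_plate above 0.15 N and angle between tea_glass's own z axis and vertical below 0.15 rad and x of tea_glass in the frame of plate_middle between -0.045 and 0.045 m and y of tea_glass in the frame of plate_middle between -0.06 and 0.06 m and contact force between the fingers and tea_glass below 0.05 N and value of joint key_tare above 0.0025 m and value of joint each of key_power, key_unit below 0.001 m), for 0.05 s.
At the end, for the whole second after the job is handed in: The glass stands upright (within 0.15 rad) and at rest on the weighing plate, its centre within 45 mm of the plate's middle along the scale's x and 60 mm along its y, and all three keys are up (under 1 mm), having been pressed red, black and, after the glass was put there, blue (contact force between tea_glass and weigh_plate above 0.15 N and angle between tea_glass's own z axis and vertical below 0.15 rad and x of tea_glass in the frame of plate_middle between -0.045 and 0.045 m and y of tea_glass in the frame of plate_middle between -0.06 and 0.06 m and linear speed of tea_glass below 0.02 m/s and value of joint each of key_power, key_unit, key_tare below 0.001 m); the robot touches nothing.
It fails at once if two keys pressed at once (value of joint each of key_power, key_unit above 0.0025 m or value of joint each of key_power, key_tare above 0.0025 m or value of joint each of key_unit, key_tare above 0.0025 m).
It fails at once if the red or black key pressed while the glass is on the plate (contact force between tea_glass and weigh_plate above 0.05 N and value of joint any of key_power, key_unit above 0.0025 m).
It fails at once if the blue key pressed while the glass is not on the plate (value of joint key_tare above 0.0025 m and not (contact force between tea_glass and weigh_plate above 0.05 N)).
It fails at once if the glass dropped (faster than 0.5 m/s, a fall of about 13 mm, with the fingers off it) or tipped by more than 0.6 rad ((contact force between the fingers and tea_glass below 0.05 N and linear speed of tea_glass above 0.5 m/s) or angle between tea_glass's own z axis and vertical above 0.6 rad).
It fails at once if the honey jar, blue tub or spice jar moved by more than 30 mm or tipped (distance of any of honey_jar, blue_pot, pepper_jar from where it was at the start of the episode above 0.03 m or angle between any of honey_jar, blue_pot, pepper_jar's own z axis and vertical above 0.4 rad).
It also fails if it takes over 64 s, if anything falls off the work surface, if the arm or the gripper's body presses on something with over 40 N, if the wrist force passes 120 N, or if a joint passes its speed limit or range.

## Working session

There is one attempt and no reset: what is moved stays moved. The work goes in short steps, Python scripts to look and compute and a tool call to move; the robot and the scene stay as the last step left them, time stands still between calls to the robot, and variables do not carry over. Pictures are saved under pics/ and viewed, at most 10 in all, crops included, and the job is handed in when it is done.

Besides the shell and the picture viewer there is one more tool, called after "Call:" as name(argument=value, ...), one argument or row to a line, values as JSON. servo_tool: Moves the arm, as the interface text tells. Its arguments: {"type":"object","properties":{"motion":{"type":"array"}},"required":["motion"]}

```bash
mkdir -p pics; cat > h.py <<'E'
import numpy as np, cv2
from bench import ctrl
def snap(n,f):
    c=ctrl.camera(n); cv2.imwrite(f'pics/{f}.png',c['pixels'][:,:,::-1]); np.savez(f'pics/{f}.npz',**c); return c
def ray(c,u,v):
    K=np.array([[c['fx'],0,c['cx']],[0,c['fy'],c['cy']],[0,0,1.]])
    p=cv2.undistortPoints(np.array([[[u,v]]],float),K,np.array([c['k1'],0,0,0.]),None)[0,0]
    R=np.array(c['R']);t=np.array(c['t'])
    return -R.T@t, R.T@np.array([p[0],p[1],1])
def onz(c,u,v,z):
    o,d=ray(c,u,v); return o+d*(z-o[2])/d[2]
E
python3 - <<'E'
from h import *
for n in('scene','top'):
    c=snap(n,n+'0'); print(n,c['k1'],c['fx'],-np.array(c['R']).T@c['t'],np.array(c['R'])[2])
o=ctrl.get_obs();print(o)
E
```

```text
scene 0.007793086862008358 470.8141699931399 [-0.02645995 -0.58857756  0.59863111] [ 0.58434212  0.59113886 -0.55596685]
top -0.014805732651908397 487.1094783769319 [ 0.37252045 -0.03661745  1.2713286 ] [ 0.13707978  0.01893631 -0.99037899]
{'time_s': 0.1, 'q': array([ 9.45715655e-01,  1.81483192e-01,  1.60790570e+00, -9.08003365e-06,
        1.35381176e+00, -2.06301562e-01]), 'dq': array([-0.00065946, -0.00133829, -0.00223923,  0.00168785,  0.00054374,
       -0.00148509]), 'joint_efforts': array([ 2.89325235e-04, -4.45876908e+01, -3.52236772e+01, -3.54831636e-04,
        4.12986192e-03, -4.00461556e-05]), 'eef_pos': array([0.23353257, 0.5249355 , 0.25546609]), 'eef_rot': array([-3.20617042e-04,  2.07861800e-01,  9.78157874e-01, -7.37317525e-04]), 'wrist_force': array([-0.09907678,  0.24242729,  0.18685577]), 'torque': array([ 0.00588412, -0.02749189,  0.03205044]), 'grasp_force': 0.0, 'opening': 0.9965182284148844}
```

View pics/scene0.png

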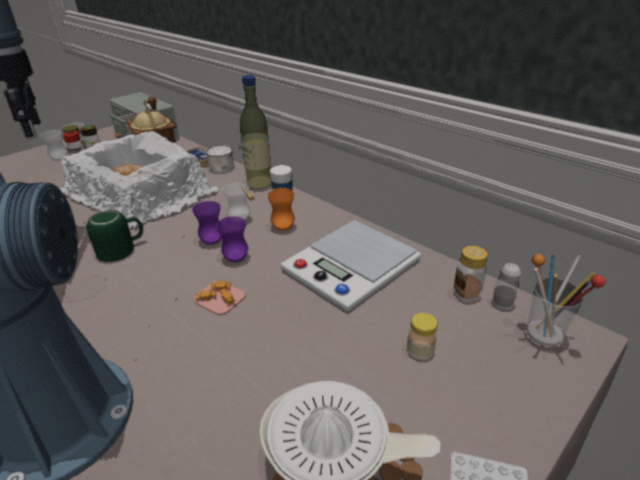

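View pics/top0.png

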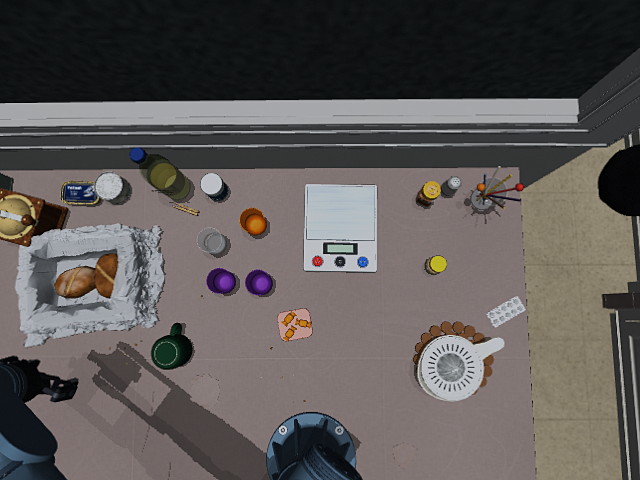

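The top picture shows the scale at (340,228), with the red key at (318,261), black at (340,261) and blue at (363,261). Glass candidates in the top view:
- clear (212,241), which is scene (238,203)
- orange (254,222)
- purple (222,281) and (259,282)
- the tub at (213,186), and a faint clear thing at scene (52,143) far off

I choose the clear one at top (212,241) and check it in a crop.

```bash
cat > m.py <<'E'
from h import *
T=dict(np.load('pics/top0.npz'));S=dict(np.load('pics/scene0.npz'))
def cen(c,box,lo,hi):
    x0,y0,x1,y1=box; h=cv2.cvtColor(c['pixels'],cv2.COLOR_RGB2HSV)[y0:y1,x0:x1]
    m=cv2.inRange(h,np.array(lo),np.array(hi)); n,l,s,ce=cv2.connectedComponentsWithStats(m)
    i=1+np.argmax(s[1:,4]); return ce[i]+[x0,y0], s[i]
for nm,tb,sb,lo,hi in [('red',(308,250,328,272),(290,255,310,272),(0,120,60),(8,255,255)),('black',(332,252,350,272),(313,268,329,284),(0,0,0),(180,255,70)),('blue',(354,252,374,272),(332,280,352,298),(100,110,60),(130,255,255))]:
    a,s=cen(T,tb,lo,hi);b,s2=cen(S,sb,lo,hi)
    print(nm,a,s[4],onz(T,*a,.028).round(4),'|',b,s2[4],onz(S,*b,.028).round(4))
E
python3 - <<'E'
from m import *
a=cv2.resize(T['pixels'][160:310,170:320],(600,600),interpolation=cv2.INTER_CUBIC)[:,:,::-1]
b=cv2.resize(S['pixels'][160:270,190:300],(600,600),interpolation=cv2.INTER_CUBIC)[:,:,::-1]
cv2.imwrite('pics/crop1.png',cv2.resize(np.hstack([a,b]),(800,400)))
d=T['depth'];print(d[225:258:4,196:230:4].round(3))
for n,u,v,z in[('orange',255,222,.06),('purp1',222,281,.06),('purp2',260,282,.06),('tub',213,184,.083),('honey',437,264,.068),('pepper',431,189,.1)]: print(n,onz(T,u,v,z).round(3))
E
```

```text
red [317.03174603 260.87301587] 63 [ 0.4871 -0.017   0.028 ] | [299.91803279 263.        ] 61 [ 0.4861 -0.0177  0.028 ]
black [339.68656716 261.11940299] 67 [ 0.4865 -0.075   0.028 ] | [320.13235294 275.82352941] 68 [ 0.4839 -0.077   0.028 ]
blue [362.43243243 261.55405405] 74 [ 0.4854 -0.1331  0.028 ] | [341.49315068 288.73972603] 73 [ 0.4831 -0.1336  0.028 ]
[[1.302 1.296 1.296 1.293 1.295 1.292 1.291 1.29  1.292]
 [1.299 1.294 1.209 1.213 1.214 1.205 1.293 1.292 1.292]
 [1.288 1.207 1.226 1.224 1.236 1.229 1.261 1.284 1.294]
 [1.29  1.211 1.23  1.272 1.28  1.285 1.217 1.261 1.29 ]
 [1.286 1.216 1.235 1.281 1.283 1.281 1.223 1.252 1.295]
 [1.284 1.207 1.228 1.275 1.28  1.281 1.2   1.252 1.287]
 [1.282 1.286 1.209 1.222 1.281 1.196 1.247 1.285 1.285]
 [1.285 1.28  1.286 1.283 1.251 1.254 1.283 1.282 1.279]
 [1.285 1.281 1.284 1.281 1.278 1.283 1.284 1.28  1.28 ]]
orange [0.583 0.14  0.06 ]
purp1 [0.434 0.219 0.06 ]
purp2 [0.431 0.124 0.06 ]
tub [0.676 0.244 0.083]
honey [ 0.476 -0.314  0.068]
pepper [ 0.657 -0.298  0.1  ]
```

View pics/crop1.png

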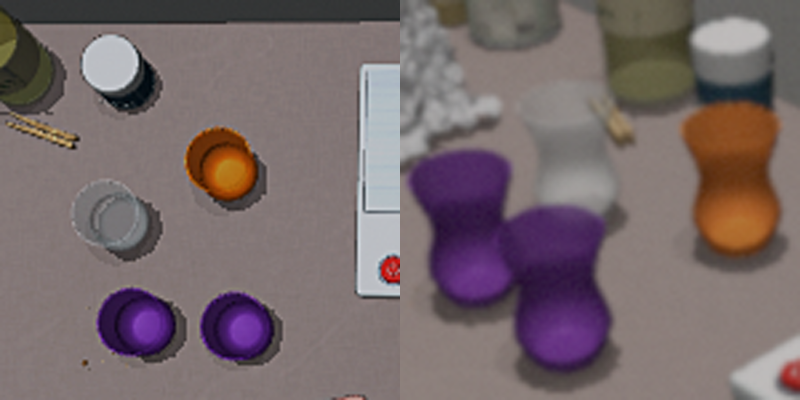

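The crop shows the clear waisted glass upright at top (210,240), with its rim up. It is neither orange nor purple, so it is the one meant. Next I fit its rim from the depth.

```bash
python3 - <<'E'
from h import *
from scipy.optimize import least_squares
T=dict(np.load('pics/top0.npz'));S=dict(np.load('pics/scene0.npz'))
def pts(c,box):
    P=[]
    for v in range(box[1],box[3]):
        for u in range(box[0],box[2]):
            z=c['depth'][v,u]
            if z>0: o,d=ray(c,u,v); P.append(o+d*z)
    return np.array(P)
for c,b in((T,(188,218,240,266)),(S,(218,176,262,228))):
    P=pts(c,b); Q=P[(P[:,2]>.07)&(P[:,2]<.098)]
    f=least_squares(lambda p:np.hypot(Q[:,0]-p[0],Q[:,1]-p[1])-p[2],[.56,.245,.03],loss='soft_l1',f_scale=.003).x
    print(len(Q),f.round(4),Q[:,:2].min(0).round(3),Q[:,:2].max(0).round(3),np.median(Q,0).round(3))
print(onz(T,209.8,240,.087), onz(S,237,203,.045))
o=ctrl.get_obs();from scipy.spatial.transform import Rotation as R
print(R.from_quat(o['eef_rot'][[1,2,3,0]]).as_matrix().round(4))
E
```

```text
196 [0.5345 0.2482 0.0288] [0.503 0.175] [0.588 0.279] [0.543 0.261 0.08 ]
599 [0.5483 0.1587 0.1025] [0.411 0.097] [0.568 0.282] [0.509 0.222 0.08 ]
[0.53317782 0.24656858 0.087     ] [0.53527507 0.25092713 0.045     ]
[[-9.136e-01  4.066e-01 -9.000e-04]
 [ 4.066e-01  9.136e-01 -1.300e-03]
 [ 3.000e-04 -1.600e-03 -1.000e+00]]
```

Call:
servo_tool(
  motion=[
    [[-3.6,-3.2,0,-4.8,0],[-7.2,-6.4,0,-9.6,1],[-10.8,-9.6,0,-14.4,1],[-14.4,-12.8,0,-19.2,1],[-18,-16,0,-24,1]],
  ],
)

```text
time_s: 0.6
eef_pos: [0.3333, 0.3042, 0.256]
eef_rot: [-0.0, -0.002, 1.0, -0.0]
wrist_force: [1.1, 0.0, 0.8]
opening: 0.144
grasp_force: 0.0
```

```bash
python3 -c "
from bench import ctrl
print(ctrl.tip_reach);o=ctrl.get_obs();print(o['eef_pos'],o['eef_rot'],o['q'],o['opening'])"
```

```text
0.025
[0.33329162 0.3041967  0.25600544] [-7.29617114e-05 -2.10130722e-03  9.99997784e-01 -1.08087794e-04] [ 4.75757219e-01 -1.05924595e-01  1.90401329e+00 -1.29128709e-04
  1.34373243e+00 -1.09921264e+00] 0.1439839030677636
```

Call:
servo_tool(
  motion=[
    [[-2,-4,0,0,1],[-4,-8,0,0,1],[-6,-12,0,0,1],[-8,-16,0,0,1],[-10,-20,0,0,1]],
  ],
)

```text
time_s: 1.1
eef_pos: [0.4335, 0.1042, 0.2562]
eef_rot: [-0.0, 0.0, 1.0, 0.0]
wrist_force: [1.7, 0.1, -0.7]
opening: 0.001
grasp_force: 0.0
```

Call:
servo_tool(
  motion=[
    [[-2,-4,3.2,0,1],[-3.6,-8,6.4,0,1],[-5.4,-12.1,9.6,0,1],[-5.4,-12.1,13,0,1],[-5.4,-12.1,16.6,0,1]],
  ],
)

```text
time_s: 1.6
eef_pos: [0.4876, -0.0171, 0.0886]
eef_rot: [0.0, 0.002, 1.0, -0.0]
wrist_force: [0.5, 0.1, -0.0]
opening: 0.001
grasp_force: 0.0
```

Call:
servo_tool(
  motion=[
    [[0,0,0,0,1],[0,0,0,0,1]],
  ],
)

```text
time_s: 1.8
eef_pos: [0.4867, -0.0148, 0.0902]
eef_rot: [-0.001, -0.0, 1.0, 0.0]
wrist_force: [0.5, 0.6, 0.4]
opening: -0.001
grasp_force: 0.0
```

```bash
python3 - <<'E'
from h import *
o=ctrl.get_obs();print(o['eef_pos'],o['opening'])
for n in('top','scene'):
    c=snap(n,n+'1')
a=cv2.resize(cv2.imread('pics/top1.png')[210:290,290:390],(500,400),interpolation=cv2.INTER_CUBIC)
b=cv2.resize(cv2.imread('pics/scene1.png')[215:315,260:360],(400,400),interpolation=cv2.INTER_CUBIC)
cv2.imwrite('pics/c2.png',cv2.resize(np.hstack([a,b]),(800,355)))
E
```

```text
[ 0.48669431 -0.01477419  0.09021482] -0.0014220423919471309
```

View pics/c2.png

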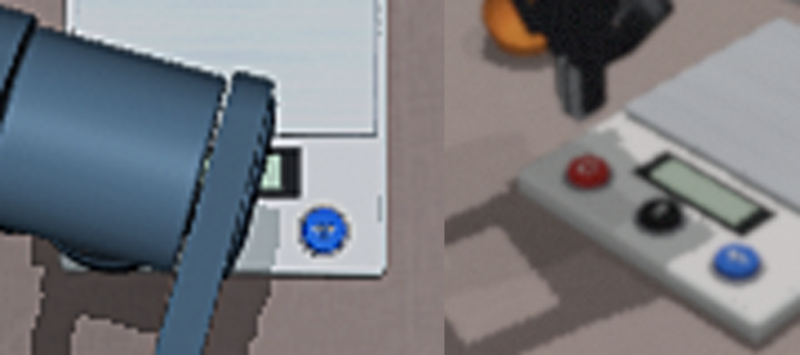

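The tip hangs 36 mm over the red key at crop (588,170), and the arm hides it in the top view. I press straight down.

Call:
servo_tool(
  motion=[
    [[0,-0.2,2,0,1],[0,-0.2,3.2,0,1],[0,-0.2,3.7,0,1],[0,-0.2,4,0,1],[0,-0.2,4,0,1]],
  ],
)

```text
time_s: 2.4
eef_pos: [0.4874, -0.0168, 0.0508]
eef_rot: [0.0, -0.0, 1.0, 0.0]
wrist_force: [-0.7, 2.0, 3.6]
opening: -0.002
grasp_force: 1.8
```

Call:
servo_tool(
  motion=[
    [[0,0,0.05,0,1],[0,0,0.05,0,1],[0,0,-2,0,1],[0,0,-3,0,1],[0,0,-3,0,1]],
  ],
)

```text
time_s: 2.9
eef_pos: [0.4888, -0.0176, 0.0819]
eef_rot: [0.002, -0.0, 1.0, -0.001]
wrist_force: [-0.1, 0.3, 0.9]
opening: -0.001
grasp_force: 0.0
```

Call:
servo_tool(
  motion=[
    [[0.1,-3,0,0,1],[0.2,-5,0,0,1],[0.2,-5.9,0,0,1],[0.2,-5.9,0,0,1],[0.2,-5.9,0,0,1]],
  ],
)

```text
time_s: 3.4
eef_pos: [0.4849, -0.0756, 0.0799]
eef_rot: [-0.0, 0.0, 1.0, 0.0]
wrist_force: [-0.4, 0.8, 0.0]
opening: 0.001
grasp_force: 0.0
```

Call:
servo_tool(
  motion=[
    [[0,0,1.5,0,1],[0,0,2.4,0,1],[0,0,2.8,0,1],[0,0,3,0,1],[0,0,3,0,1]],
  ],
)

```text
time_s: 3.9
eef_pos: [0.4848, -0.0752, 0.0504]
eef_rot: [-0.001, -0.0, 1.0, 0.001]
wrist_force: [-2.1, 2.4, 3.3]
opening: 0.002
grasp_force: 1.9
```

Call:
servo_tool(
  motion=[
    [[0,0,0.05,0,1],[0,0,0.05,0,1],[0,0,0.05,0,1]],
  ],
)

```text
time_s: 4.2
eef_pos: [0.485, -0.0754, 0.0502]
eef_rot: [-0.0, -0.0, 1.0, 0.0]
wrist_force: [-3.3, 3.7, 6.4]
opening: -0.001
grasp_force: 3.3
```

Call:
servo_tool(
  motion=[
    [[0,0,-2,0,1],[0,0,-5,0,1],[0,3,-9,0,1],[0,7,-12,0,0],[-1,11,-14,0,-1]],
  ],
)

```text
time_s: 4.7
eef_pos: [0.4957, 0.0348, 0.1926]
eef_rot: [0.002, 0.001, 1.0, -0.0]
wrist_force: [1.0, -0.1, 0.1]
opening: 0.327
grasp_force: 0.0
```

Call:
servo_tool(
  motion=[
    [[-1,4.5,-1,0,-1],[-2,9,-1,0,-1],[-3,13.5,-1,0,-1],[-3.9,18,-1,0,-1],[-3.9,21.3,-1,0,-1]],
  ],
)

```text
time_s: 5.2
eef_pos: [0.5348, 0.2498, 0.2001]
eef_rot: [0.001, -0.001, 1.0, 0.0]
wrist_force: [0.1, 0.0, 1.1]
opening: 0.999
grasp_force: 0.0
```

Call:
servo_tool(
  motion=[
    [[0,0,0,0,-1],[0,0,0,0,-1]],
  ],
)

```text
time_s: 5.4
eef_pos: [0.5339, 0.2476, 0.1996]
eef_rot: [-0.0, -0.001, 1.0, -0.0]
wrist_force: [0.2, 0.5, -0.2]
opening: 1.001
grasp_force: 0.0
```

```bash
python3 - <<'E'
from h import *
o=ctrl.get_obs();print(o['eef_pos'],o['opening'])
for n in('top','scene'):
    c=snap(n,n+'2')
a=cv2.resize(cv2.imread('pics/top2.png')[180:300,170:290],(400,400),interpolation=cv2.INTER_CUBIC)
b=cv2.resize(cv2.imread('pics/scene2.png')[140:260,180:300],(400,400),interpolation=cv2.INTER_CUBIC)
cv2.imwrite('pics/c3.png',np.hstack([a,b]))
E
```

```text
[0.53387134 0.2475993  0.19956619] 1.0014524082262843
```

View pics/c3.png

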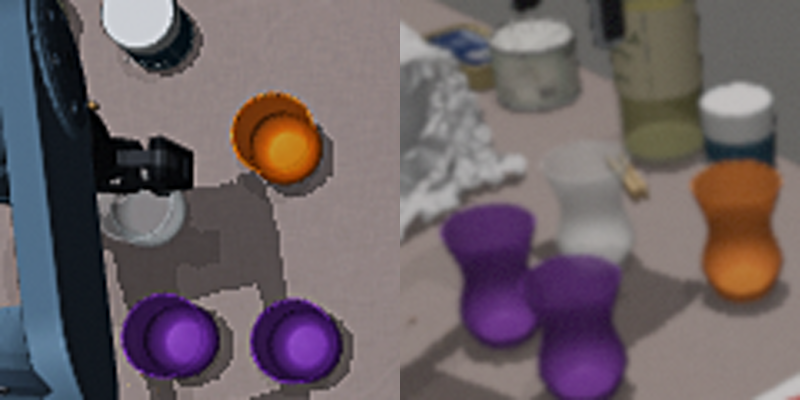

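The clear glass at (145,212) in the left crop stands under the open jaws, and the neighbours are clear of the fingers. I descend and grip.

Call:
servo_tool(
  motion=[
    [[0,0,3,0,-1],[0,0,6,0,-1],[0,0,8.5,0,-1],[0,0,10.5,0,-1],[0,0,11.5,0,-1]],
  ],
)

```text
time_s: 6.0
eef_pos: [0.5333, 0.2452, 0.0829]
eef_rot: [-0.001, 0.001, 1.0, -0.0]
wrist_force: [-1.1, 0.3, 0.1]
opening: 0.996
grasp_force: 0.0
```

Call:
servo_tool(
  motion=[
    [[0,0,1,0,-1],[0,0,1.7,0,-1],[0,0,1.7,0,-1]],
  ],
)

```text
time_s: 6.3
eef_pos: [0.5341, 0.2466, 0.0674]
eef_rot: [-0.0, 0.0, 1.0, -0.0]
wrist_force: [0.3, 0.1, 0.2]
opening: 0.999
grasp_force: 0.0
```

```bash
python3 - <<'E'
from h import *
c=snap('scene','scene3')
b=cv2.resize(cv2.imread('pics/scene3.png')[130:250,180:300],(600,600),interpolation=cv2.INTER_CUBIC)
cv2.imwrite('pics/c4.png',b)
E
```

```text
(no output)
```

View pics/c4.png

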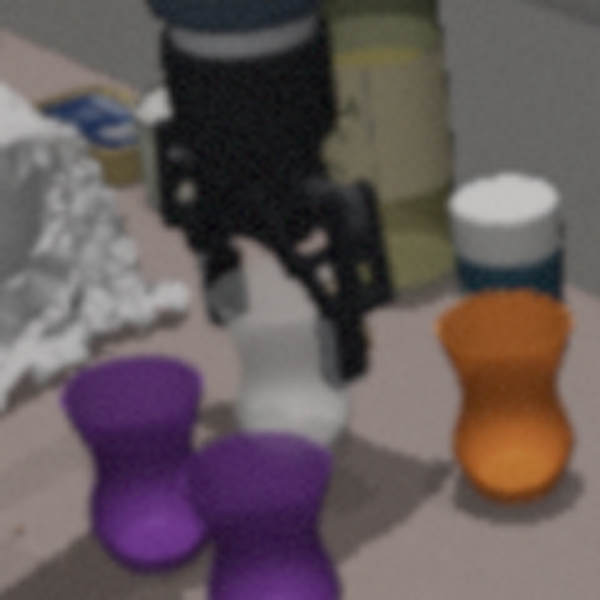

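The glass stands between the pads, which are at (230,290) and (325,350). I close.

Call:
servo_tool(
  motion=[
    [[0,0,0,0,0.1],[0,0,0,0,0.3],[0,0,0,0,0.6],[0,0,0,0,1],[0,0,0,0,1]],
  ],
)

```text
time_s: 6.85
eef_pos: [0.5351, 0.2475, 0.0691]
eef_rot: [0.001, -0.0, 1.0, 0.0]
wrist_force: [-0.1, 2.1, 6.0]
opening: 0.698
grasp_force: 64.5
```

Call:
servo_tool(
  motion=[
    [[0,0,0,0,1],[0,0,-0.3,0,1],[0,0,-1,0,1],[0,0,-2,0,1],[0,0,-3,0,1]],
  ],
)

```text
time_s: 7.35
eef_pos: [0.5342, 0.2469, 0.0986]
eef_rot: [-0.0, -0.0, 1.0, -0.0]
wrist_force: [0.5, 0.7, -0.4]
opening: 0.705
grasp_force: 64.6
```

Call:
servo_tool(
  motion=[
    [[0,0,-2,0,1],[0,0,-4.5,0,1],[0,0,-7,0,1],[0,0,-9,0,1],[0,0,-10,0,1]],
  ],
)

```text
time_s: 7.85
eef_pos: [0.5353, 0.2472, 0.2009]
eef_rot: [0.002, -0.0, 1.0, 0.0]
wrist_force: [-0.4, -0.4, -0.1]
opening: 0.699
grasp_force: 64.7
```

Call:
servo_tool(
  motion=[
    [[-0.5,-2,0,0,1],[-1.5,-5.5,0,0,1],[-2.5,-9,0,0,1],[-3.5,-12.5,0,0,1],[-4.5,-16,0,0,1]],
  ],
)

```text
time_s: 8.35
eef_pos: [0.5791, 0.0856, 0.1977]
eef_rot: [-0.0, -0.0, 1.0, 0.0]
wrist_force: [0.6, 0.0, -1.8]
opening: 0.702
grasp_force: 64.7
```

Call:
servo_tool(
  motion=[
    [[-1,-4,0,0,1],[-2,-8,0,0,1],[-3,-12,0,0,1],[-3.2,-15,0,0,1],[-3.2,-16.5,0,0,1]],
  ],
)

```text
time_s: 8.85
eef_pos: [0.6111, -0.0808, 0.1975]
eef_rot: [-0.0, 0.001, 1.0, -0.0]
wrist_force: [-0.2, 0.2, -0.1]
opening: 0.701
grasp_force: 64.8
```

Call:
servo_tool(
  motion=[
    [[0,0,2,0,1],[0,0,4,0,1],[0,0,6,0,1],[0,0,7,0,1],[0,0,7.5,0,1]],
  ],
)

```text
time_s: 9.35
eef_pos: [0.6104, -0.0772, 0.1216]
eef_rot: [-0.001, -0.0, 1.0, 0.0]
wrist_force: [-0.4, 0.9, -0.6]
opening: 0.696
grasp_force: 64.8
```

```bash
python3 - <<'E'
from h import *
o=ctrl.get_obs();print(o['eef_pos'],o['opening'],o['grasp_force'],o['wrist_force'])
c=snap('scene','scene4')
b=cv2.resize(cv2.imread('pics/scene4.png')[170:320,270:430],(640,600),interpolation=cv2.INTER_CUBIC)
cv2.imwrite('pics/c5.png',b)
E
```

```text
[ 0.61041826 -0.07717881  0.12155326] 0.6962580904491793 64.7602255732636 [-0.44785415  0.90435687 -0.59721576]
```

View pics/c5.png

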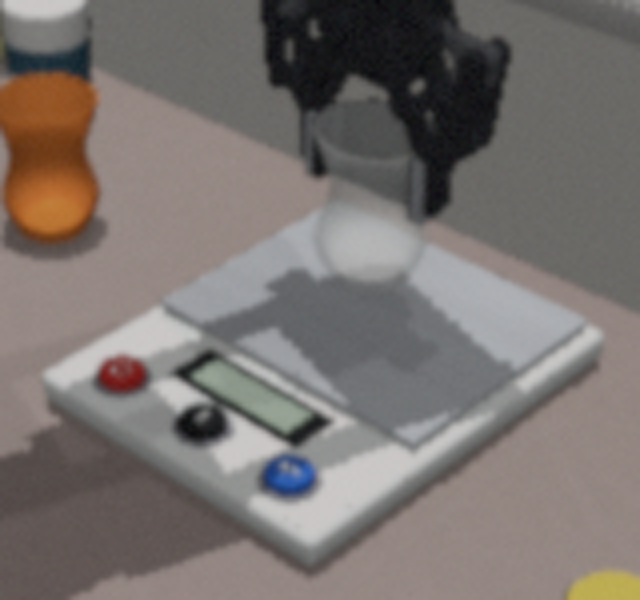

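The glass hangs upright in the jaws over the plate's middle, at (370,240). I lower it slowly.

Call:
servo_tool(
  motion=[
    [[0,0,0.7,0,1],[0,0,1.3,0,1],[0,0,1.7,0,1],[0,0,1.9,0,1],[0,0,1.9,0,1]],
  ],
)

```text
time_s: 9.9
eef_pos: [0.6111, -0.078, 0.1036]
eef_rot: [-0.0, -0.0, 1.0, 0.0]
wrist_force: [-0.1, -0.1, -1.9]
opening: 0.704
grasp_force: 64.8
```

Call:
servo_tool(
  motion=[
    [[0,0,0.1,0,1],[0,0,0.2,0,1],[0,0,0.2,0,1]],
  ],
)

```text
time_s: 10.2
eef_pos: [0.6112, -0.078, 0.1018]
eef_rot: [0.0, -0.0, 1.0, -0.0]
wrist_force: [-0.1, 0.6, -1.7]
opening: 0.705
grasp_force: 64.8
```

Call:
servo_tool(
  motion=[
    [[0,0,0.1,0,1],[0,0,0.15,0,1],[0,0,0.15,0,1]],
  ],
)

```text
time_s: 10.5
eef_pos: [0.6112, -0.078, 0.1002]
eef_rot: [-0.0, -0.0, 1.0, 0.0]
wrist_force: [-0.9, -0.2, -1.8]
opening: 0.702
grasp_force: 64.8
```

Call:
servo_tool(
  motion=[
    [[0,0,0.1,0,1],[0,0,0.1,0,1],[0,0,0.1,0,1]],
  ],
)

```text
time_s: 10.8
eef_pos: [0.6112, -0.078, 0.0993]
eef_rot: [-0.0, -0.0, 1.0, -0.0]
wrist_force: [0.1, -0.6, -1.0]
opening: 0.704
grasp_force: 64.8
```

Call:
servo_tool(
  motion=[
    [[0,0,0.05,0,1],[0,0,0.1,0,1],[0,0,0.1,0,1]],
  ],
)

```text
time_s: 11.1
eef_pos: [0.6115, -0.078, 0.0991]
eef_rot: [0.0, -0.0, 1.0, -0.0]
wrist_force: [-1.9, 0.1, 5.3]
opening: 0.699
grasp_force: 65.1
```

Contact: the plate bears the glass. I release and rise.

Call:
servo_tool(
  motion=[
    [[0,0,0,0,0.1],[0,0,0,0,-0.3],[0,0,0,0,-0.6],[0,0,0,0,-1],[0,0,0,0,-1]],
  ],
)

```text
time_s: 11.6
eef_pos: [0.6111, -0.078, 0.0981]
eef_rot: [-0.0, -0.0, 1.0, 0.0]
wrist_force: [0.2, 0.2, -1.3]
opening: 1.002
grasp_force: 0.0
```

Call:
servo_tool(
  motion=[
    [[0,0,0,0,-1],[0,0,-1,0,-1],[0,0,-3,0,-1],[0,0,-6,0,-1],[0,0,-10,0,-1]],
  ],
)

```text
time_s: 12.1
eef_pos: [0.6101, -0.0777, 0.1982]
eef_rot: [-0.002, -0.0, 1.0, 0.001]
wrist_force: [0.3, -0.0, 0.6]
opening: 1.002
grasp_force: 0.0
```

```bash
python3 - <<'E'
from h import *
c=snap('scene','scene5')
b=cv2.resize(cv2.imread('pics/scene5.png')[170:320,270:430],(640,600),interpolation=cv2.INTER_CUBIC)
cv2.imwrite('pics/c6.png',b)
E
```

```text
(no output)
```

View pics/c6.png

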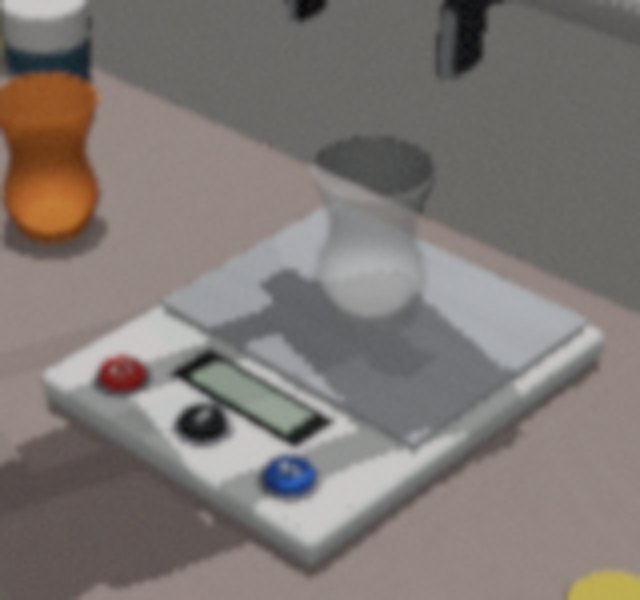

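The glass stands upright on the plate at (372,250), released, with all keys up. Now the blue key.

Call:
servo_tool(
  motion=[
    [[4,-1.8,0,0,-0.5],[8,-3.6,0,0,0.5],[11,-5,0,0,1],[12.7,-5.5,0,0,1],[12.7,-5.5,1,0,1]],
  ],
)

```text
time_s: 12.65
eef_pos: [0.4837, -0.1341, 0.1899]
eef_rot: [0.001, 0.001, 1.0, -0.001]
wrist_force: [0.5, -0.0, -0.3]
opening: 0.145
grasp_force: 0.0
```

Call:
servo_tool(
  motion=[
    [[0,0,3,0,1],[0,0,6,0,1],[0,0,8.5,0,1],[0,0,10,0,1],[0,0,10,0,1]],
  ],
)

```text
time_s: 13.15
eef_pos: [0.4833, -0.1318, 0.0857]
eef_rot: [-0.002, -0.0, 1.0, 0.001]
wrist_force: [-0.4, 0.8, -0.1]
opening: 0.002
grasp_force: 0.0
```

Call:
servo_tool(
  motion=[
    [[0,0,0,0,1],[0,0,0,0,1]],
  ],
)

```text
time_s: 13.35
eef_pos: [0.4854, -0.1333, 0.0893]
eef_rot: [0.001, -0.0, 1.0, -0.0]
wrist_force: [-0.1, -0.1, 0.0]
opening: 0.003
grasp_force: 0.0
```

Call:
servo_tool(
  motion=[
    [[0,0,2,0,1],[0,0,3.2,0,1],[0,0,3.7,0,1],[0,0,3.9,0,1],[0,0,3.9,0,1]],
  ],
)

```text
time_s: 13.85
eef_pos: [0.4842, -0.1329, 0.0502]
eef_rot: [-0.0, -0.0, 1.0, 0.0]
wrist_force: [-3.4, 1.9, 7.2]
opening: 0.0
grasp_force: 3.3
```

Call:
servo_tool(
  motion=[
    [[0,0,0.05,0,1],[0,0,0.05,0,1],[0,0,0.05,0,1]],
  ],
)

```text
time_s: 14.15
eef_pos: [0.4842, -0.1329, 0.0501]
eef_rot: [-0.0, -0.0, 1.0, 0.0]
wrist_force: [-4.9, 2.2, 11.1]
opening: 0.004
grasp_force: 5.4
```

Blue is bottomed; I rise clear.

Call:
servo_tool(
  motion=[
    [[0,0,-2,0,1],[0,0,-5,0,1],[0,0,-9,0,1],[0,0,-12,0,1],[0,0,-14,0,1]],
  ],
)

```text
time_s: 14.65
eef_pos: [0.4853, -0.1336, 0.1922]
eef_rot: [0.002, -0.0, 1.0, -0.001]
wrist_force: [0.7, 0.4, 0.0]
opening: 0.001
grasp_force: 0.0
```

Call:
servo_tool(
  motion=[
    [[0,0,0,0,1],[0,0,0,0,1],[0,0,0,0,1]],
  ],
)

```text
time_s: 14.95
eef_pos: [0.4835, -0.1326, 0.1875]
eef_rot: [-0.001, 0.0, 1.0, 0.001]
wrist_force: [-0.1, -0.7, -0.2]
opening: -0.002
grasp_force: 0.0
```

```bash
python3 - <<'E'
from h import *
c=snap('scene','scene6')
E
```

```text
(no output)
```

View pics/scene6.png

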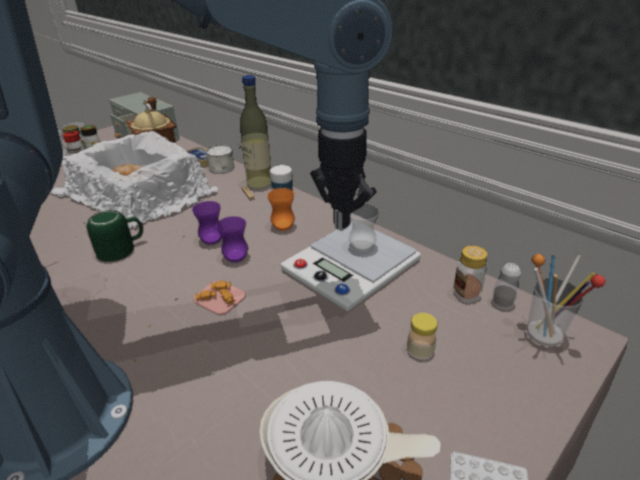

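The glass stands upright on the plate at (362,235), the keys are up, the jars are unmoved and the arm is clear. I hand in.

```bash
python3 -c "
from bench import ctrl
print(ctrl.hand_in())"
```

```text
the job is handed in; nothing more can be done
None
```

I pressed red, then black, stood the glass upright on the weighing plate, pressed blue and handed the job in at about 15 s; the hand-in returned no verdict.

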